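# Set a telescopic stand leg to length and close its cam lever

### The arm

A 7-joint arm with a two-finger parallel gripper is mounted at the origin on the work surface; the furniture and walls round the work are solid. World frame = base frame: x ahead of the robot, y to its left, z up, the work surface at z = 0. Lengths are in m, angles in rad, forces in N, time in s.
With the tool pointing down it reaches from about 0.4 to 0.875 m from the base axis. Payload 19.3 kg.
Tool frame: the origin (TCP) lies at the very end of the fingers, on their centre line; the grasp point (between the pads) lies 19 mm behind it; z points along the fingers, y is the line along which they close (so a half turn about z gives the same grasp; the last joint's range is limited). The gripper opens to 85 mm and grips with 20 to 120 N. Pads are 22 mm wide; open, the fingers measure 114 mm over their backs; the gripper's body (76 mm by 85 mm) begins 54 mm behind the grasp point. The pads swing forward as they close: fully open they stand 13 mm farther back than shut.
Start: joints at [1.12, 0.521, -0.036, 1.599, 0.021, 1.021, -0.113], TCP at [0.232, -0.58, 0.231] pointing down, gripper open.
Joint ranges: [-2.91, 2.91], [-0.3, 2.13], [-1.5, 1.42], [0.17, 2.43], [-1.26, 4.41], [0.16, 1.93], [-2.52, 2.52]. Speed limits (rad/s): [1.89, 1.89, 2.39, 2.39, 3.01, 3.01, 3.01].

### API

Orientations are given as [roll, pitch, yaw] about the fixed x, y, z axes, in that order (R = Rz(yaw) Ry(pitch) Rx(roll)).
In Python, from workcell import bot gives the robot as it stands. The module is installed in compiled form; this text tells all that it offers.
- The arm moves only by the tool apply_moves, never from a script. Its arguments are lists of equal length, an entry for each row: "claw": the finger opening in m, from 0 to 0.0854; "xyz": the shift along the tool's x, y, z in m, a list of three; "twist": the turn, a rotation vector about the tool's x, y, z in rad, a list of three. A call has 1 to 20 rows; each row shifts and turns the commanded pose from where the row before left it, along the tool's axes as they then stand; what a row does not reach is not made up. A row lasts 1/10 s, in which the tool goes at most 50 mm and 8.59 degrees, less where a joint would pass 70% of its speed; a pose out of reach is approached as far as the arm can. A call with a gripper value outside its range is refused whole. The fingers move at their own pace and stop on an object; "force" is the grip in N (left out, the last holds). Time passes only in rows, so rows that do not move let the fingers close. It gives the time, the measured TCP pose, the force, the opening and the grip force at its end, in the units of the state.
- bot.observe(): the state, without advancing time (a new reading comes with each control period).
- bot.grab_frame(name): name is "side" or "top" or "wrist"; returns a dict with "img" (400x640x3 uint8, red, green, blue), "vfov" (degrees; the focal length in pixels is half the picture's height over the tangent of half this angle, whatever the lens; pixels are square), "cx", "cy" (the principal point, pixels), "view" (4x4, takes a point from world to camera coordinates). Camera axes: x right, y up, looking along -z (the intrinsics and any distortion apply to the point x, -y, -z); pixel columns grow to the right and rows downward; lengths in m; the calibration is good to about 2 mm. A picture is of the moment at which its call begins. There is no depth.
- bot.job_done(): hands the job in; it is judged then, once.
Trained networks look in the newest picture that a camera, given by its name, has taken for a name from the list of things; names that differ only in an ending like _2 or _b are one class to them, and where a whole thing is asked for, a point or a joint stands for the part that bears it (a point fixed in the world has none). Each returns a list of dicts, best first, with "score" (0 to 1); they miss things now and then, are a little off and sometimes report something else, mostly with a low value. They report only what shows in the picture. A call takes as long as a camera call. They do not tell look-alikes from the thing itself.
- bot.find_in(camera, query): "position" ([x, y, z] in m, in world coordinates, good to about 4 mm: the middle of the surface that is visible of it).
The state is a dict: "clock": time; "qpos": joint angles; "qd": joint speeds; "joint_efforts": joint torques, N m; "position": TCP position; "tool_rot": TCP orientation; "force": force on the tool from outside, world axes, zero at the start; "moment": the same for the moment, N m; "grip_width": finger opening in m; "finger_force": force on a finger pad.
Only numpy, scipy, OpenCV 4.12 (cv2) and the standard library are available. Lean on these libraries where they do the work, as an engineer would, in place of code of your own. Each camera call takes 0.05 s, during which the arm holds its last target. There are 200 camera calls.

### The job

Pick the wooden offcut out of the stand-leg jig, where it blocks the leg, and drop it in the open scrap bin. Then, with the cam lever still open, push the spring-loaded leg out by its T-bar until the T-bar lines up with the length mark on the plate's edge, pause there a moment, and while you hold it at the mark squeeze the lever fully closed against the collar (close it nowhere but at the mark). Finish while still holding the leg there with the lever closed, without letting go, and leave the bin and the other things on the table where they stand.

Things in the scene. Friction and masses are not known exactly. Their poses are not given: they have to be found in the camera images.
- jig: Fixed aluminium plate 340 x 124 x 10 mm that carries the leg. Origin: centre of its underside; x: the way the leg extends; y: to the left of that; z up. At its -x end a dark steel block, 50 mm wide, 64 mm high, x -167 to -127 mm; at its +x end a dark end stop, 70 mm wide, top 46 mm high, inner face at x +138 mm. Fine graduation lines along its +y edge.
- leg: Sliding leg, moves only along the jig's x, 105 mm of travel; axes as the jig's. Origin: middle of the T-bar in x and y, at the height of the jig's underside. Collar behind the T-bar: x -52 to 0, y -10 to +15, z 27 to 57 mm (free beneath it). Tube before it 22 mm wide; black foot 34 mm wide, front at x +92 mm. A spring pushes it to -x with 4 to 6 N; let go, it slides right back.
- tbar (a point): Middle of the T-bar's top face, 53 mm above the jig's underside; must line up in the jig's x with the mark. The grey T-bar stands out both sides of the leg: 10 mm thick in x, 96 mm long in y, z 31 to 53 mm above the jig's underside. Fingers astride the collar push it to +x by its rear face.
- mark_line (a point): Length mark: steel line across a flat black rider, 14 x 10 mm, top 18 mm above the jig's underside, on the plate's +y edge, 55 mm from the centre line; axes as the jig's. Stiff; set to another place along x each time, leave it so. 60 to 94 mm from the T-bar at the start; the leg can travel 10 mm or more past it.
- lever (a joint): Flat steel cam lever on the collar's -y side, 5 mm thick, z 30 to 54 mm, 49 mm long from its upright hinge at x 0, y -12.5 mm of the leg (at the T-bar); free end to -x. 0 rad: closed, flat on the collar, outer face y -15 mm, so the pair is 30 mm wide, centred on the leg. Starts 0.38 to 0.48 open, swung out to -y (limit 0.5). Stays where left; 1 to 4 N across it moves it.
- offcut: Sawn light-wood offcut, 50 x 30 mm, with a step: 32 mm of its length is 30 mm high, the rest 19 mm. Lies on the jig's plate between the leg's foot and the end stop. Origin: centre of its underside; x along its 50 mm length, z up. 30 to 60 g.
- scrap_bin: Open square grey plastic bin, 150 x 150 mm outside, 85 mm high, wall 5 mm. Origin: centre of its underside, z up; axes along its sides.
- tape_measure: Pocket tape measure, 58 x 73 x 33 mm, bystander. Origin: centre of its underside.
- mug_beige: Beige mug, 87 x 118 x 97 mm, bystander. Origin: centre of its underside.
- stone_2: Flat painted pebble, 52 x 72 x 20 mm, bystander. Origin: centre of its underside.
- stapler: Desk stapler, 36 x 136 x 46 mm, bystander. Origin: centre of its underside.
- pen_pot: Pot of pens, 85 x 89 x 153 mm, bystander. Origin: centre of its underside.
Not all that is in view belongs to the job. There is more than one size of the scrap_bin; the job needs the smaller.

How it is judged:
By the outcome, as a careful person would: the job done as asked, in the order asked, and still so for the second after the job is handed in, while the arm keeps its last pose, push and grip.
It also fails if it takes over 48 s, if anything falls off the work surface, if the arm or the gripper's body presses on something with over 40 N, if the wrist force passes 120 N, or if a joint passes its speed limit or range.

## Working session

There is one attempt and no reset: what is moved stays moved. The work goes in short steps, Python scripts to look and compute and a tool call to move; the robot and the scene stay as the last step left them, time stands still between calls to the robot, and variables do not carry over. Pictures are saved under pics/ and viewed, at most 10 in all, crops included, and the job is handed in when it is done.

Besides the shell and the picture viewer there is one more tool, called after "Request:" by a JSON object that holds its "name" and its "arguments". apply_moves: Moves the arm, as the interface text tells. Its arguments: {"type":"object","properties":{"claw":{"type":"array"},"xyz":{"type":"array"},"twist":{"type":"array"},"force":{"type":"number"}},"required":["claw","xyz","twist"]}

```bash
mkdir -p pics; cat > h.py <<'E'
import numpy as np, cv2
from workcell import bot
def save(f,p): cv2.imwrite(p,cv2.cvtColor(f["img"],cv2.COLOR_RGB2BGR))
def cam(f):
    fl=200/np.tan(np.radians(f["vfov"])/2); return fl,f["cx"],f["cy"],np.array(f["view"])
def proj(f,P):
    fl,cx,cy,V=cam(f); p=V[:3,:3]@np.array(P)+V[:3,3]
    return np.array([cx+fl*p[0]/-p[2], cy-fl*p[1]/-p[2]])
def unproj(f,u,v,z):
    fl,cx,cy,V=cam(f); d=V[:3,:3].T@np.array([(u-cx)/fl,-(v-cy)/fl,-1]); o=-V[:3,:3].T@V[:3,3]
    return o+d*(z-o[2])/d[2]
E
python3 - <<'E'
from h import *
for c in ("top","side"):
    f=bot.grab_frame(c); save(f,f"pics/{c}0.png"); print(c,f["vfov"],f["cx"],f["cy"],[k for k in f])
    print(-np.array(f["view"])[:3,:3].T@np.array(f["view"])[:3,3])
    for q in ["jig","leg","tbar","mark_line","lever","offcut","scrap_bin","tape_measure","mug_beige","stone_2","stapler","pen_pot"]:
        try:
            for r in bot.find_in(c,q)[:3]: print(q,round(r["score"],2),np.round(r["position"],3),proj(f,r["position"]).round())
        except Exception as e: print(q,e)
print(bot.observe())
E
```

```text
top 45.629012948458005 313.4738947102908 200.5656723902951 ['img', 'vfov', 'cx', 'cy', 'view']
[ 0.28656073 -0.01866006  1.34036849]
jig 0.59 [0.5   0.008 0.011] [317. 166.]
leg 0.92 [ 0.513 -0.035  0.055] [332. 158.]
tbar 0.94 [ 0.512 -0.035  0.051] [332. 159.]
offcut 0.8 [0.487 0.104 0.046] [281. 168.]
scrap_bin 0.93 [ 0.482 -0.358  0.008] [447. 173.]
scrap_bin 0.65 [ 0.189 -0.322  0.007] [435. 278.]
tape_measure 0.52 [ 0.624 -0.304  0.072] [432. 118.]
mug_beige 0.93 [0.261 0.363 0.043] [186. 249.]
stone_2 0.75 [0.623 0.316 0.017] [209. 122.]
stone_2 0.72 [0.501 0.008 0.014] [316. 165.]
stapler 0.71 [0.42  0.335 0.043] [198. 191.]
pen_pot 0.55 [ 0.624 -0.301  0.069] [431. 118.]
pen_pot 0.32 [0.622 0.317 0.018] [209. 122.]
side 43.48099783781197 312.2566937648854 204.03953314395577 ['img', 'vfov', 'cx', 'cy', 'view']
[0.41276431 1.20095541 0.80195741]
jig 0.82 [0.509 0.044 0.006] [275. 234.]
jig 0.6 [0.428 0.351 0.027] [302. 305.]
jig 0.55 [ 0.619 -0.279  0.068] [248. 162.]
leg 0.86 [ 0.506 -0.031  0.053] [278. 206.]
tbar 0.92 [ 0.509 -0.03   0.051] [277. 207.]
lever 0.46 [0.509 0.0
[... 443 characters left out ...]
3.]
{'clock': 1.3, 'qpos': array([ 1.11980003,  0.52138205, -0.03633208,  1.59948911,  0.02120867,
        1.02108329, -0.11278715]), 'qd': array([-0.00121777, -0.00059165,  0.00179208,  0.00103279, -0.0011268 ,
       -0.00058623,  0.00059636]), 'joint_efforts': array([-1.58077946e-04, -9.26840973e+01,  1.97794564e+00, -3.70251024e+01,
        1.81403838e-02,  1.99380243e-03, -4.63104277e-05]), 'position': array([ 0.23228253, -0.58023717,  0.23130552]), 'tool_rot': array([ 3.14157027e+00, -1.18682538e-05,  3.80798370e-01]), 'force': array([ 0.00153449,  0.34785153, -1.27122736]), 'moment': array([ 0.00381008,  0.01400708, -0.01182292]), 'finger_force': 0.0, 'grip_width': 0.0854816005384891}
```

```bash
python3 - <<'E'
import cv2
t=cv2.imread("pics/top0.png"); s=cv2.imread("pics/side0.png")
c=cv2.resize(t[110:230,220:380],(800,600),interpolation=cv2.INTER_CUBIC); cv2.imwrite("pics/tc.png",c)
E
```

```text
(no output)
```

View pics/top0.png

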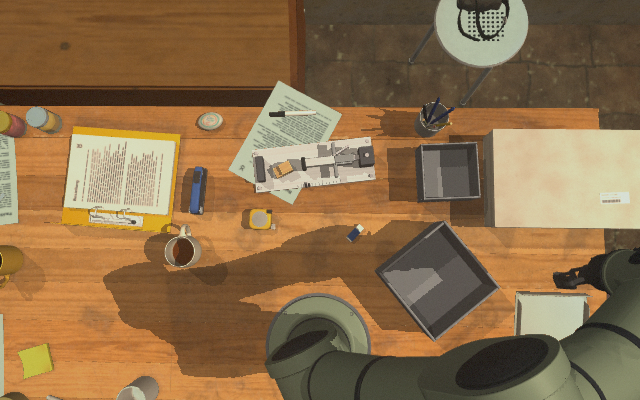

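View pics/tc.png

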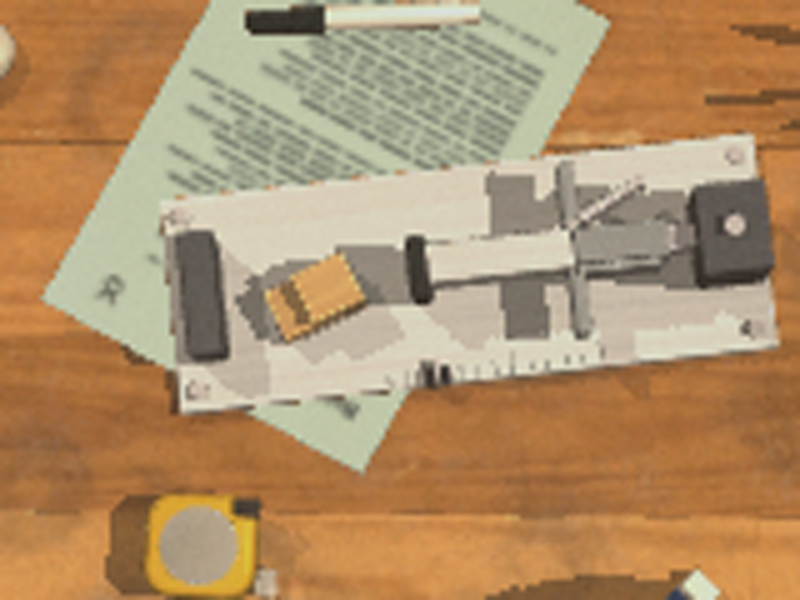

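```bash
cat > m.py <<'E'
from h import *
import json
# reuse start picture calibration
f=bot.grab_frame("top"); f={k:f[k] for k in("vfov","cx","cy","view")}
json.dump({k:np.array(v).tolist() for k,v in f.items()},open("top.json","w"))
g=lambda x,y,z:unproj(f,220+(x+.5)/5-.5,110+(y+.5)/5-.5,z)[:2]
C=[g(162,200,.01),g(752,135,.01),g(778,348,.01),g(182,413,.01)]
n=np.linalg.norm
print(np.round(C,4),[n(C[i]-C[i-1]) for i in range(4)])
ex=(C[0]+C[3]-C[1]-C[2]);ex/=n(ex);ey=np.array([-ex[1],ex[0]]);o=np.mean(C,0)
print("o",o,"ex",ex,"ang",np.arctan2(ex[1],ex[0]))
J=lambda p:np.array([(p-o)@ex,(p-o)@ey])*1000
print("tbar ends",J(g(566,162,.053)),J(g(580,336,.053)))
print("rider",J(g(435,376,.018)))
print("block",[J(g(*p,.064)) for p in[(692,185),(762,180),(774,270),(700,285)]])
print("stop",[J(g(*p,.046)) for p in[(176,235),(213,230),(229,355),(188,360)]])
print("foot",[J(g(*p,.05)) for p in[(405,238),(412,302)]])
print("lever tip",J(g(643,182,.054)))
O=[g(345,252,.04),g(367,295,.04),g(287,340,.029),g(265,293,.029)]
print("offcut",[J(p) for p in O],np.mean(O,0), O)
a=(O[0]+O[1]-O[2]-O[3])/2; print(n(a),np.arctan2(a[1],a[0]), n(O[0]-O[1]),n(O[2]-O[3]))
E
python3 m.py
```

```text
[[ 0.5443  0.1924]
 [ 0.5842 -0.1423]
 [ 0.4627 -0.1572]
 [ 0.4227  0.1782]] [np.float64(0.1225072222361602), np.float64(0.33705686123212436), np.float64(0.12240803222898554), np.float64(0.33773161329884227)]
o [0.50345933 0.01775273] ex [-0.11835412  0.99297145] ang 1.6894285102265854
tbar ends [-60.45825445 -48.53647367] [-57.49603876  48.00660471]
rider [24.3975485  56.91047452]
block [array([-126.60188292,  -26.04025578]), array([-164.6005029 ,  -24.56317081]), array([-165.28243053,   25.17692501]), array([-124.64092883,   28.9250773 ])]
stop [array([157.83970578, -33.27801492]), array([137.18080511, -33.79406932]), array([135.14685953,  36.43450418]), array([157.90240685,  36.72158592])]
foot [array([ 31.9510196 , -16.87964395]), array([31.81625937, 18.8552981 ])]
lever tip [-101.08406914  -32.59359564]
offcut [array([ 66.1625231 , -14.58458343]), array([56.49441363, 10.6787242 ]), array([104.0226371,  29.1879173]), array([113.62666996,   1.52431286])] [0.48673567 0.10143817] [array([0.51011079, 0.08517637]), array([0.48616931, 0.0725862 ]), array([0.46216505, 0.11758973]), array([0.48849754, 0.13040036])]
0.05055186083145373 -1.1026921849851248 0.02705008416382801 0.029283313637785757
```

View pics/side0.png

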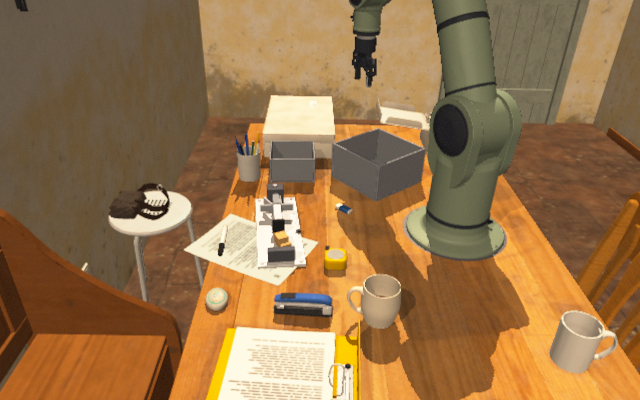

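```bash
python3 - <<'E'
from h import *
import json
f=json.load(open("top.json"))
for n,P,z in(("small",[(416,143),(478,143),(481,202),(419,202)],.085),("large",[(376,270),(442,222),(499,287),(434,340)],.085)):
    C=[unproj(f,*p,z)[:2] for p in P];print(n,np.mean(C,0).round(3),[np.linalg.norm(C[i]-C[i-1]).round(3) for i in range(4)])
for z in(.1,.2,.3): print([unproj(f,*p,z)[:2].round(3) for p in[(486,130),(486,227)]])
# tall-part grasp in the start tool frame
y=0.3808;d=np.array([.4905-.2323,.0935+.5802]);print("dx,dy tool",d@[np.cos(y),np.sin(y)],d@[np.sin(y),-np.cos(y)])
E
```

```text
small [ 0.473 -0.343] [np.float64(0.158), np.float64(0.164), np.float64(0.157), np.float64(0.162)]
large [ 0.192 -0.311] [np.float64(0.231), np.float64(0.214), np.float64(0.22), np.float64(0.217)]
[array([ 0.584, -0.438]), array([ 0.329, -0.433])]
[array([ 0.56 , -0.404]), array([ 0.326, -0.4  ])]
[array([ 0.536, -0.37 ]), array([ 0.322, -0.367])]
dx,dy tool 0.49009406816949724 -0.5294777940056337
```

Side view: small bin at (292,160), larger one at (378,163), offcut at (282,238). Candidates are the bins at top-view pixels (447,173), 0.16 m, and (435,278), 0.22 m; I choose the smaller. The only offcut is at (283,169), checked in the crop. The tall part is toward the foot.

Request:
{"name": "apply_moves", "arguments": {"claw": [0.06,0.06,0.06,0.06,0.06,0.06,0.06,0.06,0.06,0.06,0.06,0.06,0.06,0.06,0.06,0.06,0.06,0.06,0.06,0.06], "xyz": [[0.04,-0.009,-0.02],[0.049,-0.009,-0.02],[0.049,-0.009,-0.015],[0.048,-0.009,-0.01],[0.048,-0.009,0],[0.048,-0.009,0],[0.047,-0.009,0],[0.047,-0.009,0],[0.046,-0.009,0],[0.046,-0.009,0],[0.045,-0.009,0],[0.045,-0.009,0.01],[0.044,-0.009,0.02],[0.044,-0.009,0.025],[0.043,-0.009,0.03],[0.042,-0.009,0.03],[0.04,-0.009,0.03],[0,0,0.02],[0,0,0.01],[0,0,0]], "twist": [[0,0,-0.081],[0,0,-0.081],[0,0,-0.081],[0,0,-0.081],[0,0,-0.081],[0,0,-0.081],[0,0,-0.081],[0,0,-0.081],[0,0,-0.081],[0,0,-0.081],[0,0,-0.081],[0,0,-0.081],[0,0,-0.081],[0,0,-0.081],[0,0,-0.081],[0,0,-0.081],[0,0,-0.081],[0,0,-0.09],[0,0,-0.09],[0,0,-0.09]], "force": 40}}

```text
clock: 3.35
position: [0.4846, 0.0889, 0.1223]
tool_rot: [-3.14, -0.001, 2.032]
force: [-0.6, -1.0, 1.0]
grip_width: 0.0599
finger_force: 0.0
```

Request:
{"name": "apply_moves", "arguments": {"claw": [0.06,0.06,0.06,0.06,0.06,0.06,0.06,0.0,0.0,0.0,0.0,0.0], "xyz": [[0.001,0.004,0.015],[0.0005,0.0033,0.025],[0,0,0.025],[0,0,0.02],[0,0,0.013],[0,0,0.008],[0,0,0],[0,0,0],[0,0,0],[0,0,0],[0,0,0],[0,0,0]], "twist": [[0,0,0],[0,0,0],[0,0,0],[0,0,0],[0,0,0],[0,0,0],[0,0,0],[0,0,0],[0,0,0],[0,0,0],[0,0,0],[0,0,0]]}}

```text
clock: 4.55
position: [0.4917, 0.0932, 0.0186]
tool_rot: [3.14, 0.0, 2.027]
force: [-1.6, -0.1, 6.6]
grip_width: 0.0292
finger_force: 39.7
```

Request:
{"name": "apply_moves", "arguments": {"claw": [0,0,0,0,0,0,0,0,0,0,0,0,0,0,0,0,0], "xyz": [[0,0,-0.03],[0,0,-0.045],[0,0,-0.045],[-0.025,-0.0139,-0.03],[-0.0383,-0.0209,-0.01],[-0.0383,-0.0209,0],[-0.0383,-0.0209,0],[-0.0383,-0.0209,0],[-0.0383,-0.0209,0],[-0.0383,-0.0209,0],[-0.0383,-0.0209,0],[-0.0383,-0.0209,0],[-0.0383,-0.0209,0],[-0.013,-0.007,0.01],[0,0,0.02],[0,0,0.02],[0,0,0]], "twist": [[0,0,0],[0,0,0],[0,0,0],[0,0,0],[0,0,0],[0,0,0],[0,0,0],[0,0,0],[0,0,0],[0,0,0],[0,0,0],[0,0,0],[0,0,0],[0,0,0],[0,0,0],[0,0,0],[0,0,0]]}}

```text
clock: 6.25
position: [0.4714, -0.3416, 0.126]
tool_rot: [-3.14, -0.003, 2.028]
force: [0.0, -0.1, 0.0]
grip_width: 0.0293
finger_force: 39.9
```

Request:
{"name": "apply_moves", "arguments": {"claw": [0,0,0,0.055,0.055,0.055,0.055,0.055,0.055,0.055], "xyz": [[0,0,0.025],[0,0,0.025],[0,0,0],[0,0,0],[0,0,0],[0,0,0],[0,0,-0.03],[0,0,-0.045],[0,0,-0.045],[0,0,-0.02]], "twist": [[0,0,0],[0,0,0],[0,0,0],[0,0,0],[0,0,0],[0,0,0],[0,0,0],[0,0,0],[0,0,0],[0,0,0]], "force": 40}}

```text
clock: 7.25
position: [0.4736, -0.3429, 0.2225]
tool_rot: [3.139, 0.004, 2.028]
force: [0.2, -0.9, -0.6]
grip_width: 0.055
finger_force: 0.0
```

```bash
python3 - <<'E'
from h import *
f=bot.grab_frame("top"); save(f,"pics/top1.png")
w=bot.grab_frame("wrist"); save(w,"pics/w1.png")
t=cv2.imread("pics/top1.png"); w=cv2.imread("pics/w1.png")
a=cv2.resize(t[120:210,250:490],(800,300),interpolation=cv2.INTER_CUBIC)
b=np.zeros((300,800,3),np.uint8); b[:,:480]=cv2.resize(w,(480,300))
cv2.imwrite("pics/c1.png",np.vstack([a,b]))
print(bot.observe()["position"],bot.observe()["tool_rot"])
E
```

```text
[ 0.47372687 -0.34313607  0.22165062] [3.13905636 0.00520253 2.0274602 ]
```

View pics/c1.png

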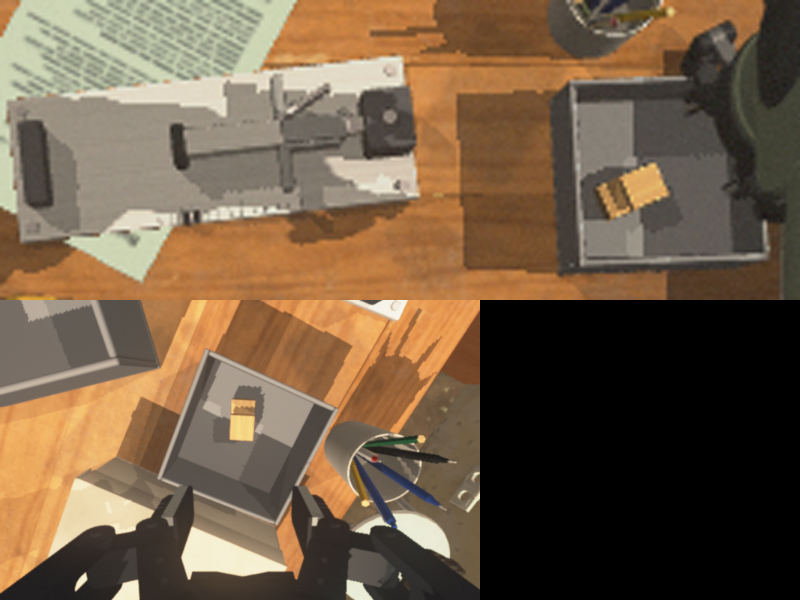

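Top view and wrist view: the offcut lies in the small bin (crop (632,190)); the jig is undisturbed and the lever is open.

Request:
{"name": "apply_moves", "arguments": {"claw": [0.074,0.074,0.074,0.074,0.074,0.074,0.074,0.074,0.074,0.074,0.074,0.074,0.074], "xyz": [[0,0,0],[0,0,0],[0,0,0],[0.0391,0.0103,0],[0.0391,0.0103,0],[0.0391,0.0103,0],[0.0391,0.0103,0.01],[0.0391,0.0103,0.02],[0.0391,0.0103,0.02],[0.0391,0.0103,0.02],[0,0,0.01],[0,0,0],[0,0,0]], "twist": [[0,0,0.113],[0,0,0.113],[0,0,0.113],[0,0,0],[0,0,0],[0,0,0],[0,0,0],[0,0,0],[0,0,0],[0,0,0],[0,0,0],[0,0,0],[0,0,0]]}}

```text
clock: 8.65
position: [0.5117, -0.0631, 0.1378]
tool_rot: [-3.141, 0.0, 1.688]
force: [-0.1, 0.1, 0.5]
grip_width: 0.0741
finger_force: 0.0
```

```bash
python3 - <<'E'
from h import *
w=bot.grab_frame("wrist"); save(w,"pics/w2.png")
np.savez("w2.npz",**{k:w[k] for k in("vfov","cx","cy","view")})
s=bot.observe();print(s["position"],s["tool_rot"],w["vfov"],s["grip_width"])
o=np.array([.50346,.01775]);ex=np.array([-.11835,.99297]);ey=np.array([-ex[1],ex[0]])
for n,x,y,z in(("tb+",-59,48,.053),("tb-",-59,-48,.053),("mark",24.4,55,.018),("foot",33,0,.05)):
    print(n,proj(w,np.append(o+ex*x/1e3+ey*y/1e3,z)))
E
```

```text
[ 0.51190995 -0.06331589  0.1381144 ] [3.14135691e+00 4.67584682e-04 1.68717567e+00] 58.03450770147515 0.07390420028124192
tb+ [252.5124552  176.36688396]
tb- [401.90632637 176.20924516]
mark [245.29716147  44.42150894]
foot [327.4585648   20.12629169]
```

View pics/w2.png

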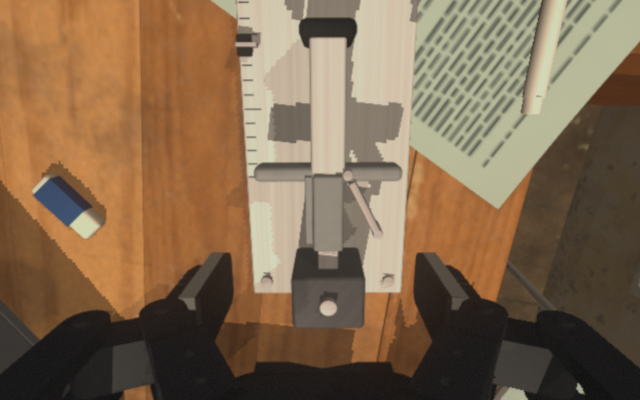

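```bash
cat >> h.py <<'E'
o=np.array([.50346,.01775]);ex=np.array([-.11835,.99297]);ey=np.array([-ex[1],ex[0]])
def J(f,u,v,z):
    p=unproj(f,u,v,z)[:2]-o; return np.round([p@ex*1e3,p@ey*1e3],1)
E
python3 - <<'E'
from h import *
w=dict(np.load("w2.npz"))
print(J(w,257,172,.053),J(w,400,172,.053),J(w,247,41,.018))
im=cv2.imread("pics/w2.png")
cv2.imwrite("pics/w2c.png",cv2.resize(im[20:200,230:420],(800,600*0+758))[:600])
g=cv2.cvtColor(im,cv2.COLOR_BGR2GRAY)
print("tbar L",g[155:190,262:300].mean(1).round().astype(int));print("tbar R",g[155:190,360:395].mean(1).round().astype(int));print("mark",g[28:56,238:246].mean(1).round().astype(int),g[28:56,246:254].mean(1).round().astype(int))
p=np.array([.5119,-.0633])-o;print("tcp",p@ex*1e3,p@ey*1e3)
E
```

```text
[-56.2  45. ] [-56.3 -46.6] [26.5 53.7]
tbar L [192 192 192 192 192 191 186 137  86  75  75  78  85  96 108 121 132 137
 139 141 144 146 148 146 141 139 154 177 186 187 187 187 187 187 187]
tbar R [153 153 151 149 149 148 133  98  75  73  74  81  95 108 118 127 135 138
 140 141 142 144 145 143 139 136 153 163 166 170 172 169 159 152 152]
mark [123 122 122 120 118  93  63  52  52  52  52  52  52  69 136 168 176 171
 129  76  55  52  53  53  53  53  52  59] [141 139 139 132 124  96  68  71  74  72  71  70  71  84 142 170 176 172
 134  86  70  70  70  71  77  80  80  90]
tcp -81.47909250000001 1.2116006999999955
```

```bash
python3 - <<'E'
from h import *
w=dict(np.load("w2.npz"));V=w["view"]
c=-V[:3,:3].T@V[:3,3];p=c[:2]-o;print("cam",p@ex*1e3,p@ey*1e3,c[2], "fwd",-V[2,:3])
print("mark",J(w,247,44,.018))
for r in(161.5,180.8):
  print(r,[J(w,280,r,z)[0] for z in(.031,.042,.053)])
E
```

```text
cam -12.062090813605327 2.577181085556805 0.28043465417970453 fwd [ 0.03129944 -0.2662906  -0.96338448]
mark [24.7 53.8]
161.5 [np.float64(-53.0), np.float64(-51.2), np.float64(-49.4)]
180.8 [np.float64(-66.8), np.float64(-64.3), np.float64(-61.9)]
```

Request:
{"name": "apply_moves", "arguments": {"claw": [0.074,0.074,0.074,0.074,0.074,0.074,0.074,0.074], "xyz": [[0.001,0.001,0.02],[0.001,0.0005,0.025],[0,0,0.02],[0,0,0.015],[0,0,0.015],[0,0,0.01],[0,0,0.01],[0,0,0]], "twist": [[0,0,0],[0,0,0],[0,0,0],[0,0,0],[0,0,0],[0,0,0],[0,0,0],[0,0,0]], "force": 40}}

```text
clock: 9.5
position: [0.5128, -0.0604, 0.022]
tool_rot: [-3.141, -0.0, 1.688]
force: [0.7, 0.7, 0.5]
grip_width: 0.0741
finger_force: 0.0
```

```bash
cat >> h.py <<'E'
def tcp():
    s=bot.observe(); p=s["position"][:2]-o; return np.round([p@ex*1e3,p@ey*1e3,s["position"][2]*1e3],1),s
def wr(n):
    w=bot.grab_frame("wrist"); save(w,f"pics/{n}.png"); np.savez(f"{n}.npz",**{k:w[k] for k in("vfov","cx","cy","view")}); return w
E
python3 - <<'E'
from h import *
t,s=tcp();print(t,s["force"],s["tool_rot"],s["grip_width"])
w=wr("w3")
E
```

```text
[-78.7   0.   22. ] [0.65425721 0.67896442 0.48527155] [-3.14064428e+00 -7.00873698e-07  1.68810282e+00] 0.07412936880144312
```

View pics/w3.png

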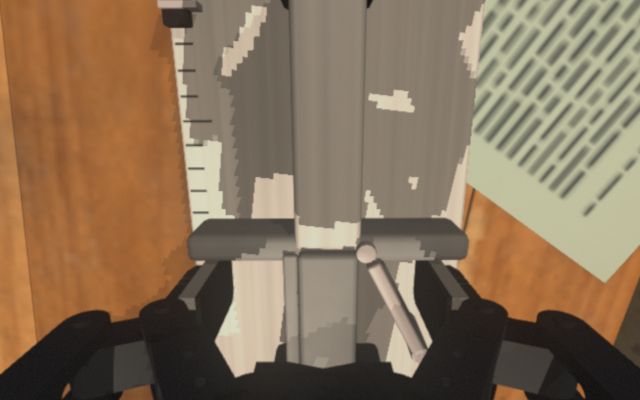

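Request:
{"name": "apply_moves", "arguments": {"claw": [0.074,0.074,0.074,0.074,0.074,0.074,0.074,0.074,0.074,0.074,0.074,0.074], "xyz": [[0.003,0,0],[0.003,0,0],[0.004,0,0],[0.006,0,0],[0.01,0,0],[0.012,0,0],[0.012,0,0],[0.012,0,0],[0.008,0,0],[0.005,0,0],[0,0,0],[0,0,0]], "twist": [[0,0,0],[0,0,0],[0,0,0],[0,0,0],[0,0,0],[0,0,0],[0,0,0],[0,0,0],[0,0,0],[0,0,0],[0,0,0],[0,0,0]]}}

```text
clock: 10.75
position: [0.5044, 0.0143, 0.0228]
tool_rot: [3.141, 0.0, 1.689]
force: [0.3, -4.5, 3.3]
grip_width: 0.074
finger_force: 2.2
```

```bash
python3 - <<'E'
from h import *
t,s=tcp();print(t,s["force"],s["tool_rot"],s["grip_width"])
w=wr("w4")
E
```

```text
[-3.5 -0.5 22.8] [ 0.25792401 -4.5150429   3.29726555] [3.14148215e+00 2.65631995e-04 1.68874562e+00] 0.0740063107080362
```

View pics/w4.png

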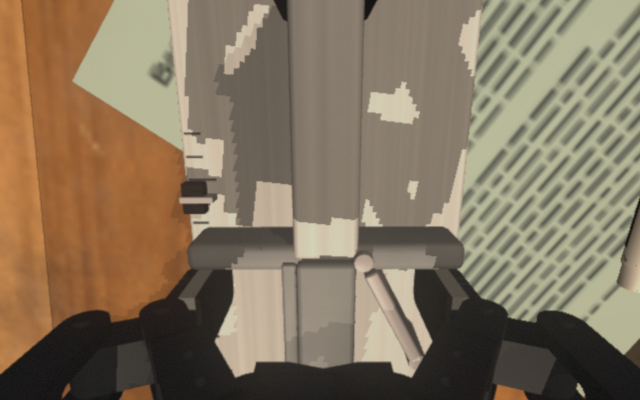

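```bash
cat > meas.py <<'E'
from h import *
import sys
n=sys.argv[1];w=dict(np.load(n+".npz"));g=cv2.cvtColor(cv2.imread(f"pics/{n}.png"),cv2.COLOR_BGR2GRAY)
V=w["view"];c=-V[:3,:3].T@V[:3,3];p=c[:2]-o;print("cam",p@ex*1e3,p@ey*1e3,c[2])
r0,r1=int(sys.argv[2]),int(sys.argv[3])
for a,b in((186,194),(194,204),(225,285),(375,440)): print(a,r0,g[r0:r1,a:b].mean(1).round().astype(int).tolist())
E
python3 meas.py w4 180 280
```

```text
cam 65.60059877836682 0.8943071218329881 0.16540934515434483
186 180 [74, 58, 45, 45, 47, 49, 50, 50, 50, 49, 49, 48, 49, 49, 49, 48, 65, 113, 156, 171, 172, 172, 167, 121, 68, 49, 48, 48, 49, 48, 48, 49, 48, 62, 114, 131, 132, 132, 135, 137, 138, 131, 124, 124, 129, 129, 129, 127, 128, 130, 131, 130, 127, 124, 122, 119, 116, 116, 116, 113, 104, 95, 92, 89, 86, 86, 86, 86, 85, 84, 83, 83, 83, 83, 84, 85, 85, 85, 85, 85, 85, 83, 83, 85, 86, 87, 87, 86, 84, 71, 56, 46, 40, 38, 37, 37, 41, 45, 48, 50]
194 180 [65, 54, 45, 45, 46, 49, 49, 49, 50, 48, 47, 47, 47, 49, 49, 51, 67, 114, 156, 171, 172, 172, 167, 118, 63, 50, 49, 50, 50, 50, 50, 50, 50, 72, 151, 179, 182, 183, 190, 196, 193, 145, 98, 112, 173, 195, 197, 198, 198, 192, 182, 168, 158, 148, 135, 122, 112, 100, 87, 76, 69, 69, 69, 71, 75, 79, 82, 85, 87, 87, 88, 89, 89, 90, 90, 90, 90, 89, 89, 88, 88, 87, 87, 86, 86, 83, 80, 76, 71, 64, 61, 64, 67, 69, 72, 74, 76, 76, 76, 76]
225 180 [105, 111, 122, 134, 140, 142, 142, 142, 142, 142, 142, 142, 144, 144, 144, 144, 144, 144, 144, 144, 144, 144, 145, 145, 144, 144, 144, 144, 145, 146, 146, 147, 150, 158, 161, 161, 161, 160, 161, 161, 161, 162, 162, 162, 163, 167, 150, 104, 72, 68, 68, 68, 69, 69, 69, 70, 71, 71, 71, 71, 71, 72, 72, 75, 79, 82, 87, 92, 96, 101, 106, 111, 115, 119, 121, 122, 123, 126, 128, 129, 130, 131, 131, 132, 136, 136, 133, 131, 134, 148, 158, 161, 161, 160, 160, 160, 160, 160, 160, 159]
375 180 [128, 134, 136, 137, 137, 137, 137, 137, 137, 136, 136, 136, 134, 132, 132, 132, 131, 131, 130, 128, 126, 126, 126, 126, 126, 126, 126, 126, 126, 126, 126, 126, 128, 132, 135, 135, 135, 135, 138, 140, 140, 140, 140, 141, 146, 146, 112, 77, 68, 68, 69, 69, 69, 69, 70, 70, 71, 71, 71, 71, 71, 71, 73, 78, 83, 90, 96, 102, 107, 110, 114, 117, 120, 123, 125, 128, 132, 134, 135, 135, 136, 137, 137, 138, 139, 136, 133, 131, 129, 126, 124, 125, 125, 124, 123, 123, 123, 123, 122, 121]
```

```bash
python3 - <<'E'
from h import *
w=dict(np.load("w4.npz"))
print("mark",J(w,195,200.1,.018),"rider",J(w,195,181,.018),J(w,195,213.3,.018))
print("bottom front z31",J(w,255,226.8,.031),J(w,408,226.4,.031))
print("face end",[J(w,255,243,z)[0] for z in(.045,.048,.053)])
print("rear",[J(w,255,267.7,z)[0] for z in(.045,.048,.053)])
print("top ends", J(w,189,255,.045),J(w,464,255,.045))
E
```

```text
mark [24.9 55.2] rider [33.2 54.4] [19.  55.7]
bottom front z31 [17.6 27.7] [ 17.7 -32.7]
face end [np.float64(16.4), np.float64(17.6), np.float64(19.7)]
rear [np.float64(6.7), np.float64(8.2), np.float64(10.6)]
top ends [11.8 49.4] [ 11.7 -50.1]
```

T-bar front face is at jig x 17.6 (centre ≈12.7), the mark is at 24.9, and the lever is still open. About 12 mm remain.

Request:
{"name": "apply_moves", "arguments": {"claw": [0.074,0.074,0.074,0.074,0.074,0.074], "xyz": [[0.004,0,0],[0.004,0,0],[0.003,0,0],[0.001,0,0],[0,0,0],[0,0,0]], "twist": [[0,0,0],[0,0,0],[0,0,0],[0,0,0],[0,0,0],[0,0,0]]}}

```text
clock: 11.4
position: [0.5029, 0.0261, 0.0227]
tool_rot: [-3.141, 0.0, 1.688]
force: [-0.8, -4.6, 3.5]
grip_width: 0.0737
finger_force: 2.4
```

```bash
python3 - <<'E'
from h import *
t,s=tcp();print(t,s["force"],s["tool_rot"],s["grip_width"])
w=wr("w5")
im=cv2.imread("pics/w5.png");cv2.imwrite("pics/w5c.png",cv2.resize(im[190:390,150:470],(800,500),interpolation=cv2.INTER_CUBIC))
E
python3 meas.py w5 205 290
```

```text
[ 8.4 -0.4 22.7] [-0.7650762  -4.60298026  3.54266405] [-3.14147396e+00  1.14540655e-04  1.68835267e+00] 0.07366555562171664
cam 77.47867783860764 0.8928926401592765 0.16529435352217356
186 205 [91, 88, 70, 51, 44, 43, 44, 47, 47, 47, 48, 47, 47, 46, 47, 46, 45, 48, 78, 130, 162, 170, 171, 169, 147, 96, 53, 45, 46, 46, 46, 47, 48, 50, 62, 86, 90, 85, 82, 79, 79, 80, 81, 82, 83, 81, 81, 82, 82, 84, 83, 84, 85, 84, 84, 84, 84, 84, 83, 83, 84, 84, 84, 80, 69, 54, 44, 39, 36, 36, 36, 38, 45, 48, 49, 52, 55, 59, 63, 67, 69, 72, 73, 74, 74]
194 205 [68, 67, 56, 44, 42, 43, 45, 47, 48, 47, 47, 47, 45, 44, 46, 47, 47, 54, 80, 130, 162, 171, 172, 168, 137, 86, 54, 51, 53, 54, 56, 58, 60, 62, 64, 66, 67, 67, 69, 72, 76, 80, 83, 85, 86, 86, 87, 88, 88, 88, 88, 88, 88, 87, 87, 86, 85, 85, 85, 84, 83, 79, 75, 70, 64, 61, 62, 65, 67, 70, 72, 74, 75, 75, 74, 75, 75, 74, 74, 72, 69, 67, 66, 63, 60]
225 205 [143, 142, 144, 145, 148, 153, 154, 153, 153, 153, 156, 158, 158, 160, 160, 160, 160, 160, 159, 158, 157, 140, 100, 70, 67, 67, 67, 67, 67, 68, 69, 69, 70, 70, 70, 70, 70, 71, 73, 77, 80, 85, 90, 93, 96, 99, 102, 107, 112, 117, 120, 121, 121, 122, 123, 127, 130, 130, 130, 130, 130, 131, 131, 129, 140, 153, 158, 158, 157, 158, 158, 157, 157, 157, 157, 157, 157, 157, 157, 157, 157, 156, 156, 157, 157]
375 205 [126, 126, 126, 126, 128, 132, 133, 134, 134, 134, 135, 135, 135, 135, 135, 138, 139, 140, 140, 140, 138, 110, 79, 68, 68, 68, 69, 69, 69, 69, 70, 70, 70, 70, 71, 71, 71, 73, 76, 82, 89, 95, 101, 107, 112, 116, 121, 125, 128, 131, 132, 132, 133, 133, 134, 134, 135, 136, 137, 137, 136, 136, 134, 131, 132, 127, 124, 124, 122, 122, 122, 122, 122, 122, 121, 120, 120, 120, 120, 120, 120, 119, 119, 119, 118]
```

View pics/w5c.png

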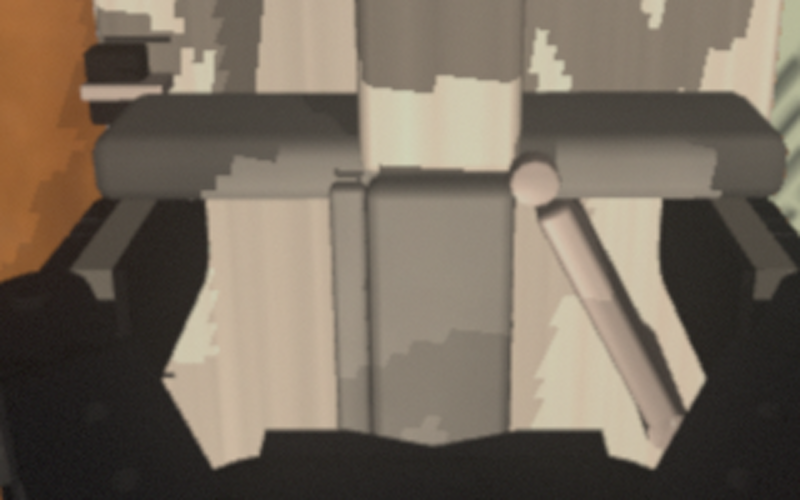

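```bash
python3 - <<'E'
from h import *
w=dict(np.load("w5.npz"))
print("mark",J(w,192,226.8,.018))
print("bottom front z31",J(w,255,226.9,.031),J(w,408,226.5,.031))
print("face end",[J(w,255,243.5,z)[0] for z in(.045,.048,.053)])
print("rear",[J(w,255,268,z)[0] for z in(.045,.048,.053)])
E
```

```text
mark [24.9 57.6]
bottom front z31 [29.5 27.8] [ 29.6 -32.6]
face end [np.float64(28.2), np.float64(29.4), np.float64(31.5)]
rear [np.float64(18.6), np.float64(20.0), np.float64(22.5)]
```

T-bar centre is ≈24.9 ±0.5 and the mark is at 24.9, so they are aligned. Now a pause, then squeeze.

Request:
{"name": "apply_moves", "arguments": {"claw": [0.074,0.074,0.074,0.074,0.074,0.074,0.074,0.074,0.068,0.062,0.056,0.05,0.044,0.038,0.032,0.026,0.02,0.02,0.02,0.02], "xyz": [[0,0,0],[0,0,0],[0,0,0],[0,0,0],[0,0,0],[0,0,0],[0,0,0],[0,0,0],[0,0,0],[0,0,0],[0,0,0],[0,0,0],[0,0,0],[0,0,0],[0,0,0],[0,0,0],[0,0,0],[0,0,0],[0,0,0],[0,0,0]], "twist": [[0,0,0],[0,0,0],[0,0,0],[0,0,0],[0,0,0],[0,0,0],[0,0,0],[0,0,0],[0,0,0],[0,0,0],[0,0,0],[0,0,0],[0,0,0],[0,0,0],[0,0,0],[0,0,0],[0,0,0],[0,0,0],[0,0,0],[0,0,0]], "force": 40}}

```text
clock: 13.45
position: [0.5037, 0.0264, 0.023]
tool_rot: [3.14, -0.0, 1.688]
force: [2.2, -5.0, 5.5]
grip_width: 0.0287
finger_force: 41.3
```

```bash
python3 - <<'E'
from h import *
t,s=tcp();print(t,s["force"],s["tool_rot"],s["grip_width"],s["finger_force"])
w=wr("w6")
E
python3 meas.py w6 215 275
```

```text
[ 8.5 -1.2 23. ] [ 2.16958358 -5.03665515  5.51252262] [ 3.14004926e+00 -1.84580082e-04  1.68824625e+00] 0.028721331484156204 41.319647915661335
cam 77.60621855750779 0.30048788302444135 0.1655905039575437
186 215 [50, 50, 50, 49, 50, 49, 49, 51, 75, 118, 160, 175, 176, 175, 163, 110, 58, 47, 48, 48, 48, 48, 48, 50, 57, 78, 83, 80, 77, 76, 77, 80, 82, 84, 85, 86, 89, 92, 96, 98, 98, 98, 98, 97, 97, 96, 95, 95, 95, 94, 92, 94, 107, 114, 108, 103, 101, 102, 101, 100]
194 215 [50, 51, 48, 47, 49, 50, 50, 54, 78, 120, 161, 176, 176, 169, 138, 91, 61, 58, 59, 61, 63, 65, 67, 68, 69, 70, 70, 71, 73, 76, 79, 84, 87, 88, 89, 90, 90, 91, 91, 92, 91, 91, 91, 91, 90, 90, 89, 89, 88, 87, 85, 81, 78, 80, 114, 156, 171, 172, 173, 171]
225 215 [163, 163, 163, 164, 165, 168, 169, 169, 169, 169, 167, 149, 104, 72, 67, 67, 68, 68, 68, 69, 69, 70, 70, 70, 71, 71, 71, 72, 74, 78, 82, 86, 89, 91, 92, 92, 93, 93, 93, 93, 92, 92, 91, 91, 90, 90, 89, 88, 87, 87, 85, 82, 77, 77, 93, 103, 107, 106, 105, 103]
375 215 [179, 179, 179, 180, 180, 180, 180, 184, 185, 185, 181, 131, 81, 71, 71, 71, 71, 72, 72, 72, 72, 73, 73, 73, 73, 73, 73, 76, 80, 84, 89, 94, 96, 96, 96, 96, 96, 95, 95, 95, 94, 94, 93, 93, 92, 92, 91, 91, 90, 89, 85, 81, 80, 101, 134, 146, 146, 146, 145, 143]
```

View pics/w6.png

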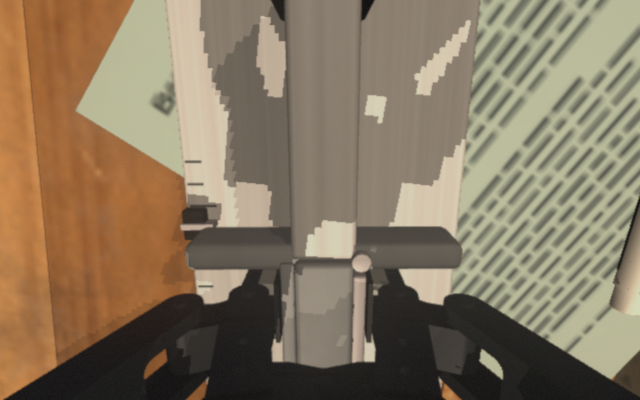

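The lever (column ≈360) lies flat on the collar. T-bar front (row 227) and mark (row 227) are unchanged, so alignment is held.

```bash
python3 -c "
from workcell import bot
print(bot.job_done())"
```

```text
the job is handed in; nothing more can be done
None
```

The job is handed in at about 13.5 s: the offcut is in the small bin, and the arm still holds the T-bar at the mark, within about 0.5 mm by my measurement, with the lever squeezed closed.

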